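# Fetch the drift from the bypass-door case and drive out a bush

### The job

The blunt steel drift lies in one of the two bays of the cherry case: slide the glazed door above it all the way, past its neighbour, and take the drift out. Push its slim round end into the bore of the upright brass plate from the open side, opposite the catch tray, until the tight bush drops into the tray. Then lay the drift down flat in the bay it came from, slide both doors fully shut, and leave everything else on the bench as it was.

Things in the scene. Friction and masses are not known exactly. Their poses are not given: they have to be found in the camera images.
- case: Fixed low cherry case with dovetailed corners, 170 (own x) by 330 (own y) by 68 mm high. Origin: centre of its underside; own z up. A divider at own y = 0 makes a left (+y) and a right (-y) bay. Two glazed doors, 162 mm wide, slide along own y over the bays: the left door on the upper track (top 65 mm above the bench), the right door on the lower track (50 to 56 mm above the bench).
- door_left (a joint): Opening of the left (upper) door, m: 0 shut, growing as it slides to the case's own -y over the right door; 0.127 fully open, baring own y 27 to 155 mm of the left bay. 1 to 5 N moves it; it stays where left. May start up to 50 mm open. The two openings cannot sum to over 0.128: then one door shoves the other's edge or pull and pushes it towards shut.
- door_right (a joint): Opening of the right (lower) door, m: 0 shut, growing as it slides to the case's own +y under the left door; 0.127 fully open, baring own y -155 to -27 mm of the right bay. 1 to 5 N moves it; it stays where left. May start up to 50 mm open.
- pull_left (a point): Top centre of the left door's pull: an upright brass block 12 mm thick along the case's own y, 36 mm long along own x, top 98 mm above the bench and 33 mm above its door. It moves with the door; with the door shut it is at own x = 0, y = +142 mm of the case.
- pull_right (a point): Top centre of the right door's pull, the same block: 12 mm along own y, 36 mm along own x, top 98 mm above the bench, 33 mm above the upper door's top. With the door shut at own x = 0, y = -142 mm of the case.
- drift: Loose steel drift 90 mm long, about 0.11 kg, flat on the floor of one bay, pointing any way: square handle 16 by 16 mm from own x = -45 to 0, then a plain blunt round end 9 mm in diameter to x = +45 mm on the handle's axis. Origin: mid-length on the underside; the axis runs along own x, 8 mm above the origin. (In the other bay lies a scriber with a thin needle.)
- drift_tip (a point): Centre of the end face of the drift's slim round end (own x = +45 mm, on the axis).
- frame: Fixed staking frame. Origin at bench height under the open (-x) face of an upright brass plate 16 mm thick (own x 0 to 16 mm), 94 mm wide over its steel uprights, 110 mm high. Its bore runs along own x; push towards own +x. Base plate 10 mm high, 100 mm wide, reaching 28 mm out in front of the open face.
- bore (a point): Centre of the bore's mouth in the open (-x) face of the plate, 75 mm above the bench; bore diameter 21 mm.
- bush: Reddish bronze bush: cylinder 20 mm in diameter, 16 mm long, axis along own x, origin at its centre. It starts tight and flush in the bore (z about 74 mm); 5 to 17 N moves it, and it drops into the tray once pushed out by its full length: the drift's end must go right through the plate, 5 mm or so beyond the far face.
- scriber: Bystander in the other bay: scriber 87 mm long, horn handle 14 mm square, 3 mm needle. Origin on its underside near mid-length.
- count_wheel: Bystander beside the staking frame: flat brass toothed wheel 51 mm across, 12 mm high at the hub, loose.
- fly_fan: Bystander beside the staking frame: small steel two-vaned fan standing on its pinion, 44 mm across, 36 mm high, loose.
- oil_bottle: Bystander near the open side of the frame: amber glass oil bottle 26 mm across, 60 mm high, loose.
- dish: Bystander: cream ceramic dish 90 mm across, 18 mm high, with two brass hour wheels.
- screwdriver: Bystander behind: horn-handled screwdriver, 140 mm long.
- loupe: Bystander: black eyepiece loupe 32 mm across, 25 mm high.
- bay_left (a point): Centre of the left bay's floor, 26 mm above the bench. The bay is 150 mm along the case's own x (-75 to 75) and 152 mm along own y (3 to 155 mm). Wall tops 68 mm, divider top 46 mm above the bench.
- bay_right (a point): Centre of the right bay's floor, 26 mm above the bench; mirror image of the left bay (own y -155 to -3 mm).
- tray (a point): Centre of the floor of the steel catch tray fixed behind the plate: inside 84 (frame's own x) by 79 mm, floor 13 mm and rim 40 mm above the bench.

How it is judged (in metres and radians):
On the way, in this order (a step that is already met when the one before it is completed fails the run):
1. the door above the drift is slid at least 110 mm open, past its neighbour, which is no more than 20 mm open (((y of drift in the frame of case above 0 m and value of joint door_left above 0.11 m and value of joint door_right below 0.02 m) or (y of drift in the frame of case below 0 m and value of joint door_right above 0.11 m and value of joint door_left below 0.02 m))), for 0.1 s.
2. the drift's slim end is in the bore, from the open side, pressing on the bush (contact force between drift and bush above 1 N and x of drift_tip in the frame of frame above 0.002 m and distance between drift_tip and bore below 0.03 m), for 0.05 s.
3. the bush lies in the catch tray (x of bush in the frame of frame between 0.018 and 0.106 m and height (world z) of bush below 0.035 m), for 0.1 s.
At the end, for the whole second after the job is handed in: The bush lies at rest in the catch tray, the drift lies flat and at rest on the floor of the bay it came from (within 100 mm of where it started), and both doors are shut to within 8 mm (all of step 3 and y of bush in the frame of frame between -0.042 and 0.042 m and distance of drift from where it was at the start of the episode below 0.1 m and height (world z) of each of drift, drift_tip below 0.046 m and x of drift in the frame of case between -0.075 and 0.075 m and value of joint each of door_left, door_right below 0.008 m and linear speed of each of drift, bush below 0.02 m/s); the robot touches nothing.
It fails at once if a bystander (scriber, count wheel, fly fan, oil bottle, dish, screwdriver, loupe) is pushed more than 20 mm from its place (distance of any of scriber, count_wheel, fly_fan, oil_bottle, dish, screwdriver, loupe from where it was at the start of the episode above 0.02 m).
It also fails if it takes over 64 s, if anything falls off the work surface, if the arm or the gripper's body presses on something with over 40 N, if the wrist force passes 120 N, or if a joint passes its speed limit or range.

### The arm

A 7-joint arm with a two-finger parallel gripper is mounted at the origin on the work surface. World frame = base frame: x ahead of the robot, y to its left, z up, the work surface at z = 0. Lengths are in mm, angles in degrees, forces in N, time in s.
With the tool pointing down it reaches from about 350 to 900 mm from the base axis. Payload 19.9 kg.
Tool frame: the origin (TCP) lies at the very end of the fingers, on their centre line; the grasp point (between the pads) lies 19 mm behind it (arm.grip_point_offset is the distance from the TCP to the grasp point, in mm); z points along the fingers, y is the line along which they close (so a half turn about z gives the same grasp; the last joint's range is limited). The gripper opens to 85 mm and grips with 20 to 120 N. Pads are 22 mm wide; open, the fingers measure 114 mm over their backs; the gripper's body (76 mm by 85 mm) begins 54 mm behind the grasp point. The pads swing forward as they close: fully open they stand 13 mm farther back than shut.
Start: joints at [63.971, 23.915, -0.59, 92.452, 0.269, 63.638, -3.037], TCP at [250.726, -572.481, 199.26] pointing down, gripper open.
Joint ranges: [-161.28, 161.28], [-22.2, 115.67], [-73.04, 71.86], [3.21, 147.25], [-68.34, 248.33], [10.77, 114.83], [-161.83, 161.83]. Speed limits (degrees/s): [108.29, 108.29, 136.94, 136.94, 172.46, 172.46, 172.46].

### API

Orientations are given as a 3x3 rotation matrix whose columns are the frame's x, y, z axes.
In Python, from rig import arm gives the robot as it stands. The module is installed in compiled form; this text tells all that it offers.
- The arm moves only by the tool jog_arm, never from a script. Its argument "rows" is one flat list of numbers, 4 for each row, row after row: the shift along the world's x, y, z as a fraction of full scale, then the turn about the world's z as a fraction of full scale. A call has 1 to 8 rows; each row shifts and turns the commanded pose from where the row before left it; what a row does not reach is not made up. Full scale, the value 1, is 0.025 m for a shift and 0.12 rad for a turn. A row lasts 1/12 s, in which the tool goes at most 41.7 mm and 7.16 degrees, less where a joint would pass 70% of its speed; a pose out of reach is approached as far as the arm can. A call with a number of a shift or a turn outside -1 to 1 is refused whole. A call with a gripper value outside its range is refused whole. "jaw" is the closure, from 0 (fully open) to 1 (shut), set as the call begins (left out, the last holds). The fingers move at their own pace and stop on an object; "force" is the grip in N (left out, the last holds). Time passes only in rows, so rows that do not move let the fingers close. It gives the time, the measured TCP pose, the force, the opening and the grip force at its end, in the units of the state.
- arm.state(): the state, without advancing time (a new reading comes with each control period).
- arm.grab_frame(name): name is "scene" or "top" or "wrist"; returns the picture (420x560x3 uint8, red, green, blue); there is no depth.
- arm.camera_model(name): a dict with "fx", "fy", "cx", "cy" (pixels), "xyz" and "rotation" of the camera in the world. Camera axes: x right, y up, looking along -z (the intrinsics and any distortion apply to the point x, -y, -z); pixel columns grow to the right and rows downward; lengths in mm; the calibration is good to about 2 mm. A picture is of the moment at which its call begins: read the wrist's pose just before it. camera_model takes no time and is no camera call; for the wrist camera it gives the pose at the moment of the call.
- arm.close_job(): hands the job in; it is judged then, once.
The state is a dict: "t": time; "q": joint angles; "qd": joint speeds; "effort": joint torques, N m; "position": TCP position; "eef_rot": TCP orientation; "wrist_force": force on the tool from outside, world axes, zero at the start; "wrist_torque": the same for the moment, N m; "grip_width": opening from 0.0 (shut) to 1.0 (fully open); "grip_force": force on a finger pad.
Only numpy, scipy, OpenCV 4.12 (cv2) and the standard library are available. Lean on these libraries where they do the work, as an engineer would, in place of code of your own. Each camera call takes 0.05 s, during which the arm holds its last target. There are 200 camera calls.

## Working session

There is one attempt and no reset: what is moved stays moved. The work goes in short steps, Python scripts to look and compute and a tool call to move; the robot and the scene stay as the last step left them, time stands still between calls to the robot, and variables do not carry over. Pictures are saved under pics/ and viewed, at most 10 in all, crops included, and the job is handed in when it is done.

Besides the shell and the picture viewer there is one more tool, called after "Call:" as name(argument=value, ...), one argument or row to a line, values as JSON. jog_arm: Moves the arm, as the interface text tells. Shift numbers are shares of 0.025 m and turn numbers shares of 0.12 rad, none past 1 either way. Its arguments: {"type":"object","properties":{"rows":{"type":"array"},"jaw":{"type":"number"},"force":{"type":"number"}},"required":["rows"]}

```bash
mkdir -p pics; cat > h.py <<'E'
import numpy as np, cv2, json
from rig import arm
def snap(n,f):
    m=arm.camera_model(n); im=arm.grab_frame(n)
    cv2.imwrite(f'pics/{f}.png',cv2.cvtColor(im,cv2.COLOR_RGB2BGR)); json.dump({k:np.array(v).tolist() for k,v in m.items()},open(f'pics/{f}.json','w')); return im
def back(f,pts,z):
    m=json.load(open(f'pics/{f}.json')); R=np.array(m['rotation']);o=np.array(m['xyz']);r=[]
    for (u,v) in pts:
        d=R@np.array([(u-m['cx'])/m['fx'],-(v-m['cy'])/m['fy'],-1]); r.append(o+d*(z-o[2])/d[2])
    return np.round(np.array(r),1)
def proj(f,P):
    m=json.load(open(f'pics/{f}.json')); R=np.array(m['rotation']);o=np.array(m['xyz'])
    c=(np.atleast_2d(P)-o)@R; return np.round(np.c_[m['cx']+m['fx']*c[:,0]/-c[:,2], m['cy']-m['fy']*c[:,1]/-c[:,2]],1)
E
python3 - <<'E'
from h import *
print(arm.state())
for n in('top','scene'):
    snap(n,n+'0'); print({k:v if k=='rotation' else v for k,v in arm.camera_model(n).items()})
for n in('top','scene'):
    im=cv2.imread(f'pics/{n}0.png'); cv2.imwrite(f'pics/{n}0b.png',cv2.resize(im,(800,600),interpolation=cv2.INTER_CUBIC))
E
```

```text
{'t': 0.0, 'q': array([63.96972558, 23.94612903, -0.59258344, 92.48651756,  0.26915894,
       63.6384078 , -3.03736289]), 'qd': array([ 0.04796494, -0.07151998,  0.07898532, -0.0044586 ,  0.03376105,
       -0.0029393 , -0.20897573]), 'effort': array([ 3.87062237e-04, -8.64452577e+01,  6.79188408e-01, -4.34914434e+01,
        1.92198786e-02,  7.25671736e-03,  6.15078011e-05]), 'position': array([ 250.59352507, -572.12986167,  198.67363119]), 'eef_rot': array([[ 9.15982864e-01,  4.01217005e-01, -5.54137151e-04],
       [ 4.01217381e-01, -9.15982228e-01,  1.08233885e-03],
       [-7.33270325e-05, -1.21373329e-03, -9.99999261e-01]]), 'wrist_force': array([-0.0864438 , -0.73650709,  0.77560252]), 'wrist_torque': array([-0.00489279, -0.05889029,  0.01644328]), 'grip_force': 0.0, 'grip_width': 0.9991511573355947}
{'fx': 390.56040436557237, 'fy': 390.56040436557237, 'cx': 280.5480593208522, 'cy': 209.55394755727767, 'xyz': array([511.05616731,  14.04228313, 936.68691246]), 'rotation': array([[-0.02809061,  0.99710711, -0.07062809],
       [-0.99947292, -0.02686649,  0.0182228 ],
       [ 0.01627255,  0.07110276,  0.99733625]])}
{'fx': 501.9113938757386, 'fy': 501.9113938757386, 'cx': 283.13371276746557, 'cy': 209.84945322493058, 'xyz': array([1147.21777554, -262.38060201,  803.00398267]), 'rotation': array([[ 0.36375827, -0.70843296,  0.60481623],
       [ 0.93139458,  0.26716482, -0.24723892],
       [ 0.01356658,  0.65325776,  0.75701403]])}
```

View pics/top0b.png

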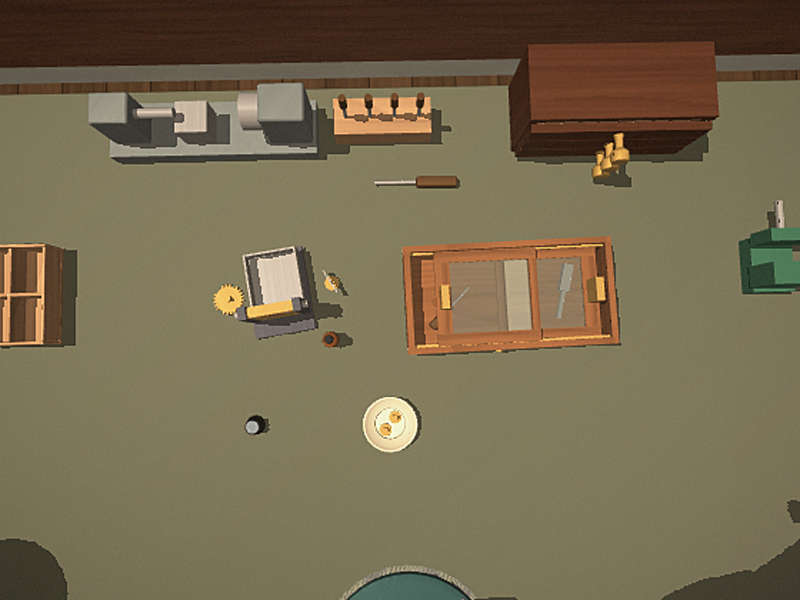

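View pics/scene0b.png

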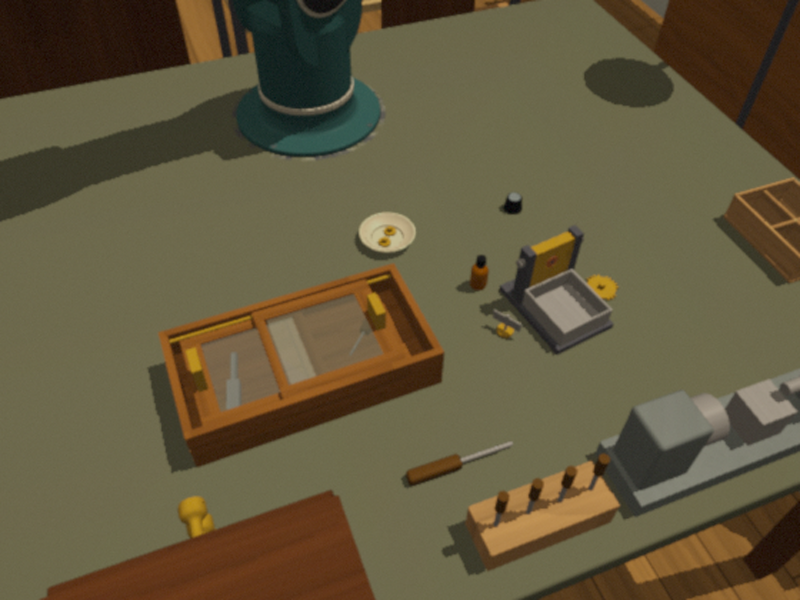

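```bash
python3 - <<'E'
from h import *
im=cv2.imread('pics/top0.png')
c=im[160:255,275:440]; cv2.imwrite('pics/c1.png',cv2.resize(c,None,fx=4.8,fy=4.8,interpolation=cv2.INTER_CUBIC))
c=im[165:245,140:260]; cv2.imwrite('pics/c2.png',cv2.resize(c,None,fx=6.5,fy=6.5,interpolation=cv2.INTER_CUBIC))
E
```

```text
(no output)
```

View pics/c1.png

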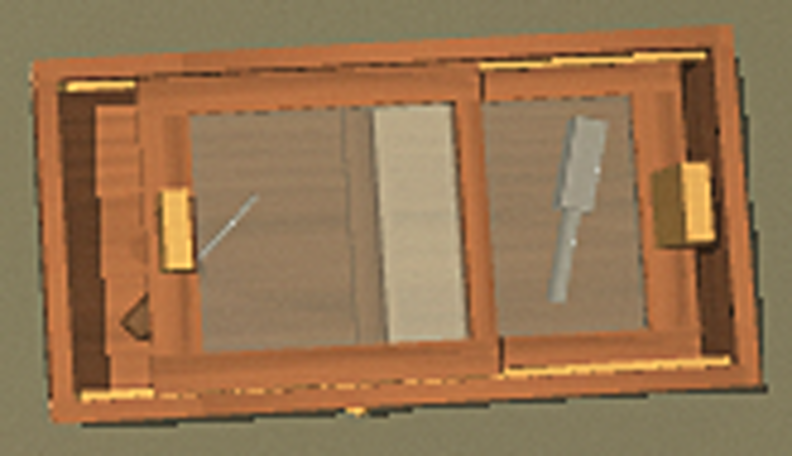

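View pics/c2.png

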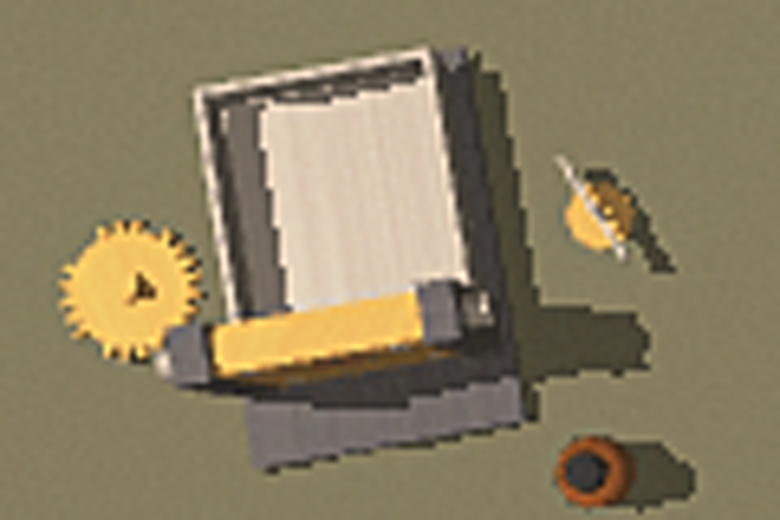

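```bash
python3 - <<'E'
from h import *
A=lambda P,s,o:[((u+.5)/s-.5+o[0],(v+.5)/s-.5+o[1]) for u,v in P]
a=lambda P:A(P,4.8,(275,160)); b=lambda P:A(P,6.5,(140,165))
c=back('top0',a([(33,62),(733,27),(762,388),(55,420)]),68)
print('case',c,c.mean(0)); 
for i,j in((1,0),(2,3)): d=c[j]-c[i]; print(np.degrees(np.arctan2(-d[0],d[1])),np.linalg.norm(d))
for i,j in((3,0),(2,1)): d=c[j]-c[i]; print(np.degrees(np.arctan2(d[1],d[0])),np.linalg.norm(d))
p=back('top0',a([(178,230),(698,203)]),98);print('pulls',p)
print('drift',back('top0',a([(590,118)]),42),back('top0',a([(583,165)]),42),back('top0',a([(556,301)]),34))
f=back('top0',b([(188,355),(438,312)]),110);print('plate',f,f.mean(0))
d=f[0]-f[1];print(np.degrees(np.arctan2(-d[0],d[1])))
f=back('top0',b([(260,470),(525,420)]),10);print('base',f,f.mean(0));d=f[0]-f[1];print(np.degrees(np.arctan2(-d[0],d[1])))
print('bottle',back('top0',b([(587,470)]),60),'fan',back('top0',b([(598,210)]),30))
print('scriber',back('top0',a([(258,196),(200,258)]),33))
m=c.mean(0)
for y in(-4.,):0
E
```

```text
case [[ 655.9   -6.3   68. ]
 [ 664.1 -336.6   68. ]
 [ 494.3 -340.8   68. ]
 [ 488.9  -11.7   68. ]] [ 575.8  -173.85   68.  ]
1.4221280829596403 330.40177057636964
0.9400469370631247 329.14429966201754
1.8520326015456379 167.08728258009344
1.4169211744957022 169.8519355203231
pulls [[ 573.   -68.5   98. ]
 [ 578.9 -304.2   98. ]]
drift [[ 626.1 -275.2   42. ]] [[ 603.3 -270.6   42. ]] [[ 538.4 -256.8   34. ]]
plate [[555.6 235.7 110. ]
 [567.4 154.7 110. ]] [561.5 195.2 110. ]
8.288486966651886
base [[518.5 236.9  10. ]
 [534.  140.7  10. ]] [526.25 188.8   10.  ]
9.152984072390488
bottle [[515.  112.9  60. ]] fan [[607.9 110.6  30. ]]
scriber [[ 593.3 -114.4   33. ]
 [ 564.   -85.1   33. ]]
```

Call:
jog_arm(
  rows=[0.54,0.84,-0.12,-0.135,0.54,0.84,-0.12,-0.135,0.54,0.84,-0.12,-0.135,0.54,0.84,-0.12,-0.135,0.54,0.84,-0.12,-0.135,0.54,0.84,-0.12,-0.135,0.54,0.84,-0.12,-0.135,0.54,0.84,-0.12,-0.135],
  jaw=0.5,
  force=30,
)

```text
t: 0.77
position: [359.1, -403.2, 174.9]
eef_rot: [[0.96, 0.279, -0.0], [0.279, -0.96, 0.0], [-0.0, -0.0, -1.0]]
wrist_force: [-0.1, -0.5, 0.1]
grip_width: 0.502
grip_force: 0.0
```

Call:
jog_arm(
  rows=[0.54,0.84,-0.12,-0.135,0.54,0.84,-0.12,-0.135,0.54,0.84,-0.12,-0.135,0.54,0.84,-0.12,-0.135,0.54,0.84,-0.12,-0.135,0.54,0.84,-0.12,-0.135,0.54,0.84,-0.12,-0.135,0.54,0.84,-0.12,-0.135],
)

```text
t: 1.43
position: [467.1, -235.3, 151.0]
eef_rot: [[0.988, 0.152, -0.0], [0.152, -0.988, 0.0], [-0.0, -0.0, -1.0]]
wrist_force: [0.6, 0.5, 0.8]
grip_width: 0.499
grip_force: 0.0
```

Call:
jog_arm(
  rows=[0.54,0.84,-0.12,-0.135,0.54,0.84,-0.12,-0.135,0.54,0.84,-0.12,-0.135,0.54,0.84,-0.12,-0.135,0.54,0.84,-0.12,-0.135,0.54,0.84,-0.12,-0.135,0.54,0.84,-0.12,-0.135,0,0,0,0],
)

```text
t: 2.1
position: [562.8, -84.5, 129.5]
eef_rot: [[0.999, 0.044, -0.0], [0.044, -0.999, 0.002], [-0.0, -0.002, -1.0]]
wrist_force: [0.1, 1.2, 0.1]
grip_width: 0.5
grip_force: 0.0
```

```bash
python3 - <<'E'
from h import *
print(arm.state()['position'])
im=snap('wrist','w1'); print(arm.camera_model('wrist'))
E
```

```text
[562.80515937 -84.48962062 129.50423634]
{'fx': 312.2975209718863, 'fy': 312.2975209718863, 'cx': 280.24328971103813, 'cy': 207.78700634702133, 'xyz': array([644.41796735, -82.73766523, 304.34256959]), 'rotation': array([[ 4.30269535e-02,  9.45317766e-01,  3.23300173e-01],
       [-9.99073912e-01,  4.07092475e-02,  1.39311149e-02],
       [ 8.02361675e-06, -3.23600182e-01,  9.46193914e-01]])}
```

View pics/w1.png

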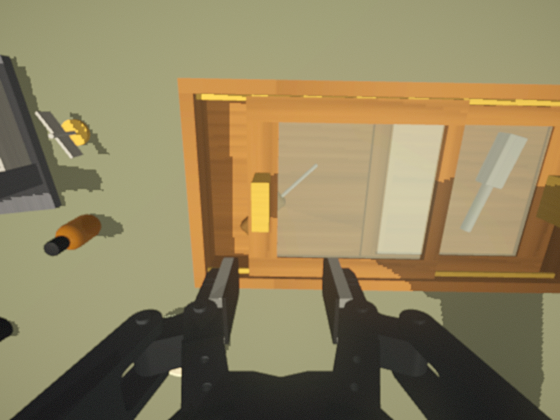

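```bash
python3 - <<'E'
from h import *
print(back('w1',[(252,183),(270,231),(261,207)],98))
print('walls68',back('w1',[(181,80),(200,290),(558,83),(560,293)],68))
print('drift',back('w1',[(512,140)],42),back('w1',[(467,229)],34),'bottle',back('w1',[(57,246)],60),'base',back('w1',[(58,208)],10))
E
```

```text
[[591.9 -63.4  98. ]
 [557.1 -76.8  98. ]
 [575.  -69.9  98. ]]
walls68 [[ 656.3  -10.1   68. ]
 [ 485.4  -16.7   68. ]
 [ 665.9 -274.8   68. ]
 [ 496.4 -333.4   68. ]]
drift [[ 623.4 -272.7   42. ]] [[ 539.9 -259.7   34. ]] bottle [[518.7 107.1  60. ]] base [[535.  136.7  10. ]]
```

Call:
jog_arm(
  rows=[0.22,0.31,0,-0.1,0.22,0.31,0,-0.1,0,0,-0.5,0,0,0,-0.6,0,0,0,-0.6,0,0,0,-0.48,0,0,0,0,0],
)

```text
t: 2.73
position: [570.3, -74.7, 73.0]
eef_rot: [[1.0, 0.016, -0.004], [0.016, -1.0, 0.0], [-0.004, -0.0, -1.0]]
wrist_force: [-0.9, -0.3, -0.1]
grip_width: 0.502
grip_force: 0.0
```

Call:
jog_arm(
  rows=[0,0,0,0,0,0,0,0,0,0,0,0,0,0,0,0,0,0,0,0],
  jaw=1,
  force=25,
)

```text
t: 3.15
position: [572.5, -74.0, 76.3]
eef_rot: [[1.0, 0.016, 0.001], [0.016, -1.0, -0.0], [0.001, 0.0, -1.0]]
wrist_force: [-0.5, 0.1, 0.3]
grip_width: 0.001
grip_force: 0.0
```

```bash
python3 - <<'E'
from h import *
print(arm.state()['position'],arm.state()['grip_width'])
a=snap('wrist','w2')[100:400,120:450]; b=snap('scene','s2')[150:350,90:340]
a=cv2.imread('pics/w2.png')[100:400,150:450]; b=cv2.imread('pics/scene0.png')
b=cv2.imread('pics/s2.png')[150:350,90:330]
cv2.imwrite('pics/m2.png',np.hstack([cv2.resize(a,(400,400)),cv2.resize(b,(400,400),interpolation=cv2.INTER_CUBIC)]))
E
```

```text
[572.50959182 -74.03349056  76.31089177] 0.0005625184131711676
```

View pics/m2.png

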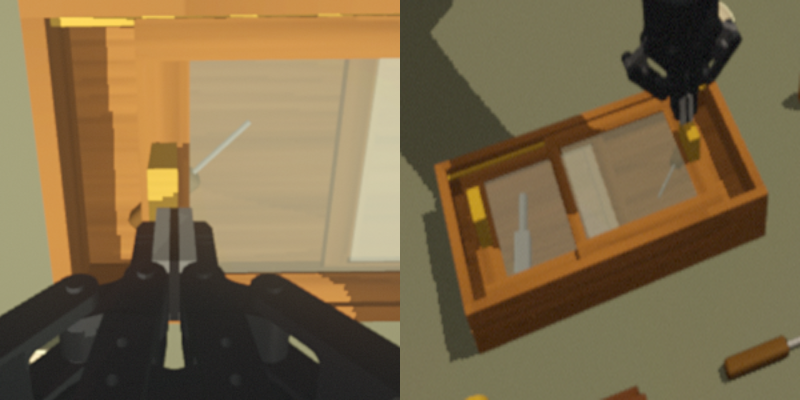

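```bash
python3 - <<'E'
from h import *
st=arm.state();print(st['q'],st['position'],st['eef_rot'])
P=proj('w2',[st['position'],[572.5,-74,95],[574,-69,98],[592,-69,98],[556,-69,98],[572,-74,140]]);print(P,(P-[150,100])*400/300)
print(back('w2',[(150+158*.75,100+168*.75),(150+158*.75,100+205*.75)],98),back('w2',[(150+175*.75,100+208*.75)],76))
m=json.load(open('pics/w2.json'));print(m['xyz'])
E
```

```text
[ 12.84234477  27.82500322 -10.85789049 104.99716699   6.81750627
  47.77644797 -90.44640522] [572.39149429 -74.01608669  76.09461468] [[ 9.99868264e-01  1.62235368e-02  5.02105574e-04]
 [ 1.62235422e-02 -9.99868390e-01 -6.58049790e-06]
 [ 5.01932733e-04  1.47255620e-05 -9.99999874e-01]]
[[281.1 243.1]
 [281.2 257.5]
 [272.1 257.5]
 [272.3 227.1]
 [271.9 286. ]
 [281.6 308.9]] [[174.8        190.8       ]
 [174.93333333 210.        ]
 [162.8        210.        ]
 [163.06666667 169.46666667]
 [162.53333333 248.        ]
 [175.46666667 278.53333333]]
[[592.6 -67.   98. ]
 [576.3 -67.   98. ]] [[563.5 -74.3  76. ]]
[654.940770848189, -72.0109636944367, 251.16952191709657]
```

```bash
python3 - <<'E'
from h import *
for z in (76,86,98,110): print(z,proj('s2',[[572,-74,z],[583,-74,z],[561,-74,z]]).tolist())
print(proj('s2',[[574,-69,98],[592,-69,98],[556,-69,98],[592,-69,65]]))
a=cv2.imread('pics/s2.png')[170:270,220:320]; b=cv2.imread('pics/w2.png')[190:310,220:340]
cv2.imwrite('pics/m3.png',np.hstack([cv2.resize(a,(400,400),interpolation=cv2.INTER_CUBIC),cv2.resize(b,(400,400),interpolation=cv2.INTER_CUBIC)]))
E
```

```text
76 [[259.9, 218.9], [261.9, 223.2], [258.0, 214.8]]
86 [[259.8, 215.5], [261.8, 219.7], [257.9, 211.3]]
98 [[259.7, 211.3], [261.7, 215.6], [257.7, 207.1]]
110 [[259.6, 207.1], [261.6, 211.3], [257.6, 202.8]]
[[262.6 211.4]
 [265.9 218.4]
 [259.3 204.5]
 [266.2 229.6]]
```

View pics/m3.png

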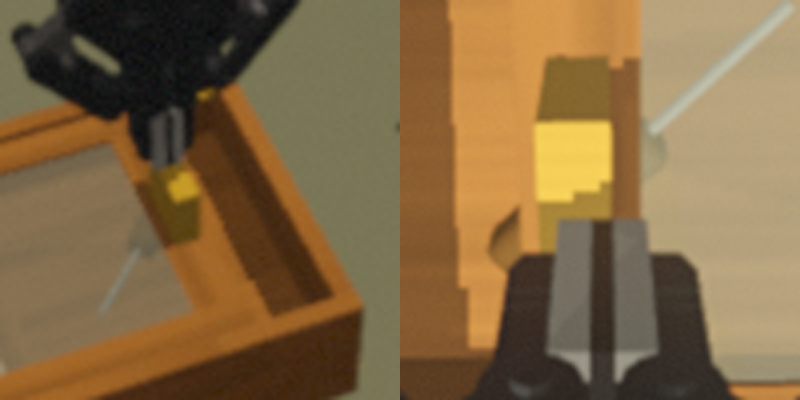

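```bash
python3 - <<'E'
from h import *
a=[back('w2',[(280,256)],z)[0] for z in range(70,130,4)]
for p in a: print(p,proj('s2',p))
E
```

```text
[560.4 -73.5  70. ] [[258.2 216.5]]
[562.5 -73.5  74. ] [[258.5 215.9]]
[564.6 -73.5  78. ] [[258.9 215.4]]
[566.6 -73.4  82. ] [[259.2 214.7]]
[568.7 -73.4  86. ] [[259.5 214.2]]
[570.8 -73.4  90. ] [[259.9 213.6]]
[572.9 -73.3  94. ] [[260.3 213. ]]
[575.  -73.3  98. ] [[260.6 212.4]]
[577.1 -73.3 102. ] [[260.9 211.8]]
[579.2 -73.2 106. ] [[261.3 211.1]]
[581.3 -73.2 110. ] [[261.7 210.5]]
[583.3 -73.2 114. ] [[262.  209.9]]
[585.4 -73.1 118. ] [[262.4 209.2]]
[587.5 -73.1 122. ] [[262.8 208.6]]
[589.6 -73.1 126. ] [[263.1 208. ]]
```

Call:
jog_arm(
  rows=[0,0,0,0,0.06,0.2,0,0,0,0,-0.1,0,0,0,-0.1,0,0,0,-0.1,0,0,0,0,0,0,0,0,0],
  jaw=0.5,
)

```text
t: 3.83
position: [573.6, -69.0, 68.0]
eef_rot: [[1.0, 0.016, -0.001], [0.016, -1.0, 0.0], [-0.001, -0.0, -1.0]]
wrist_force: [1.0, -0.3, 0.9]
grip_width: 0.496
grip_force: 0.0
```

Call:
jog_arm(
  rows=[0,0,0,0,0,0,0,0,0,0,0,0,0,0,0,0],
  jaw=1,
)

```text
t: 4.17
position: [573.8, -69.0, 68.4]
eef_rot: [[1.0, 0.016, 0.0], [0.016, -1.0, 0.0], [0.0, -0.0, -1.0]]
wrist_force: [-0.2, -0.9, -0.6]
grip_width: 0.004
grip_force: 0.0
```

Call:
jog_arm(
  rows=[0,0,-0.08,0,0,0,-0.08,0,0,0,0,0],
)

```text
t: 4.42
position: [574.1, -69.1, 65.7]
eef_rot: [[1.0, 0.016, 0.001], [0.016, -1.0, -0.0], [0.001, 0.0, -1.0]]
wrist_force: [-9.2, 0.7, 26.7]
grip_width: -0.002
grip_force: 13.3
```

Call:
jog_arm(
  rows=[0,0,-0.08,0,0,0,-0.08,0,0,0,0,0],
)

```text
t: 4.67
position: [574.6, -69.6, 64.9]
eef_rot: [[1.0, 0.016, 0.002], [0.016, -1.0, -0.002], [0.002, 0.002, -1.0]]
wrist_force: [-33.0, 1.4, 84.5]
grip_width: -0.004
grip_force: 41.8
```

Call:
jog_arm(
  rows=[0,0,0.3,0,0,0,0.1,0],
)

```text
t: 4.83
position: [574.3, -69.1, 71.6]
eef_rot: [[1.0, 0.016, 0.002], [0.016, -1.0, -0.0], [0.002, 0.0, -1.0]]
wrist_force: [0.0, 1.0, 0.1]
grip_width: -0.0
grip_force: 0.0
```

Call:
jog_arm(
  rows=[0,0,0,0,0,0,0,0,0,0,-0.3,0,0,0,-0.3,0,0,0,-0.3,0,0,0,0,0],
  jaw=0.5,
)

```text
t: 5.33
position: [572.5, -68.8, 45.4]
eef_rot: [[1.0, 0.016, -0.003], [0.016, -1.0, 0.001], [-0.003, -0.001, -1.0]]
wrist_force: [-0.6, 0.8, 0.3]
grip_width: 0.503
grip_force: 0.0
```

Call:
jog_arm(
  rows=[0,0,0,0,0,0,0,0,0,0,0,0,0,0,0,0],
  jaw=1,
)

```text
t: 5.67
position: [573.9, -69.0, 48.0]
eef_rot: [[1.0, 0.016, 0.0], [0.016, -1.0, -0.0], [0.0, 0.0, -1.0]]
wrist_force: [1.5, -0.0, -0.7]
grip_width: 0.127
grip_force: 29.1
```

Call:
jog_arm(
  rows=[-0.01,0.3,0,0,-0.01,0.4,0,0,-0.01,0.4,0,0,0,0.2,0,0,0,0,0,0],
)

```text
t: 6.08
position: [572.9, -34.0, 47.9]
eef_rot: [[1.0, 0.019, -0.0], [0.019, -1.0, 0.001], [-0.0, -0.001, -1.0]]
wrist_force: [-0.5, 1.3, 1.9]
grip_width: 0.136
grip_force: 29.4
```

Call:
jog_arm(
  rows=[0,0.08,0,0,0,0.08,0,0,0,0,0,0],
)

```text
t: 6.33
position: [572.9, -33.0, 47.9]
eef_rot: [[1.0, 0.016, -0.0], [0.016, -1.0, -0.001], [-0.0, 0.001, -1.0]]
wrist_force: [-1.5, -2.6, 5.8]
grip_width: 0.13
grip_force: 30.0
```

Call:
jog_arm(
  rows=[0,0.08,0,0,0,0.04,0,0,0,0,0,0],
)

```text
t: 6.58
position: [572.9, -32.9, 47.9]
eef_rot: [[1.0, 0.013, -0.0], [0.013, -1.0, -0.003], [-0.0, 0.003, -1.0]]
wrist_force: [-2.4, -17.6, 4.1]
grip_width: 0.128
grip_force: 30.7
```

Call:
jog_arm(
  rows=[0,0,0,0,0,0,0,0,0,0,0.6,0,0,0,0.6,0,0,-0.5,0.3,0,0.02,-1,0,0,0.02,-1,0,0,0.02,-1,0,0],
  jaw=0.5,
)

```text
t: 7.25
position: [574.6, -117.6, 85.4]
eef_rot: [[1.0, 0.017, 0.0], [0.017, -1.0, 0.0], [0.0, -0.0, -1.0]]
wrist_force: [-0.8, 1.1, 0.0]
grip_width: 0.501
grip_force: 0.0
```

Call:
jog_arm(
  rows=[0.02,-1,0,0,0.02,-1,0,0,0.02,-1,0,0,0.02,-1,0,0,0.02,-1,0,0,0.02,-1,0,0,0.02,-0.5,0,0,0,0,0,0],
)

```text
t: 7.92
position: [577.4, -282.5, 84.9]
eef_rot: [[1.0, 0.012, -0.0], [0.012, -1.0, -0.001], [-0.0, 0.001, -1.0]]
wrist_force: [-0.8, -0.4, 0.7]
grip_width: 0.501
grip_force: 0.0
```

Go to y −304 and descend, then grip.

Call:
jog_arm(
  rows=[0.05,-0.45,0,0.04,0,-0.4,0,0,0,0,0,0,0,0,-0.5,0,0,0,-0.5,0,0,0,-0.48,0,0,0,0,0],
)

```text
t: 8.5
position: [577.7, -299.3, 44.8]
eef_rot: [[1.0, 0.022, -0.004], [0.022, -1.0, 0.002], [-0.004, -0.002, -1.0]]
wrist_force: [-0.5, -0.2, 0.2]
grip_width: 0.5
grip_force: 0.0
```

Call:
jog_arm(
  rows=[0,0,0,0,0,0,0,0,0,0,0,0,0,0,0,0],
  jaw=1,
)

```text
t: 8.83
position: [579.5, -300.8, 48.7]
eef_rot: [[1.0, 0.021, 0.001], [0.021, -1.0, -0.0], [0.001, 0.0, -1.0]]
wrist_force: [0.1, -1.2, -0.0]
grip_width: 0.13
grip_force: 29.5
```

Call:
jog_arm(
  rows=[-0.01,0.4,0,0,-0.01,0.6,0,0,-0.01,0.6,0,0,-0.01,0.6,0,0,-0.01,0.6,0,0,-0.02,0.6,0,0,-0.02,0.6,0,0,0,0,0,0],
)

```text
t: 9.5
position: [576.6, -196.1, 48.6]
eef_rot: [[1.0, 0.025, -0.001], [0.025, -1.0, 0.002], [-0.001, -0.002, -1.0]]
wrist_force: [-6.6, 1.2, 7.7]
grip_width: 0.134
grip_force: 30.5
```

Call:
jog_arm(
  rows=[0,0.16,0,0,0,0,0,0],
)

```text
t: 9.67
position: [576.6, -194.7, 48.6]
eef_rot: [[1.0, 0.023, -0.001], [0.023, -1.0, 0.001], [-0.001, -0.001, -1.0]]
wrist_force: [-6.4, 1.0, 7.5]
grip_width: 0.131
grip_force: 30.6
```

Call:
jog_arm(
  rows=[0,0,0,0,0,0,0,0,0,0,0.6,0,0,0,0.6,0,0,0,0.4,0,0.22,-0.7,0,-0.6,0.3,-0.8,0,-0.6,0.3,-0.8,0,-0.6],
  jaw=0.5,
)

```text
t: 10.33
position: [598.0, -254.4, 88.7]
eef_rot: [[0.981, -0.196, 0.001], [-0.196, -0.981, 0.0], [0.001, -0.0, -1.0]]
wrist_force: [0.7, -0.1, 0.6]
grip_width: 0.497
grip_force: 0.0
```

Call:
jog_arm(
  rows=[0.3,-0.7,0,-0.1,0,0,0,0],
)

```text
t: 10.5
position: [605.4, -275.4, 88.2]
eef_rot: [[0.978, -0.21, 0.0], [-0.21, -0.978, -0.002], [0.001, 0.002, -1.0]]
wrist_force: [0.7, -0.3, 0.2]
grip_width: 0.497
grip_force: 0.0
```

```bash
python3 - <<'E'
from h import *
print(arm.state()['position'],arm.state()['eef_rot'][:,0])
snap('wrist','w4')
a=cv2.imread('pics/w4.png')[60:360,120:520]
cv2.imwrite('pics/m4.png',cv2.resize(a,(800,600),interpolation=cv2.INTER_CUBIC))
E
```

```text
[ 605.39242636 -275.37243712   88.19333704] [ 9.77762184e-01 -2.09715141e-01  8.19673752e-04]
```

View pics/m4.png

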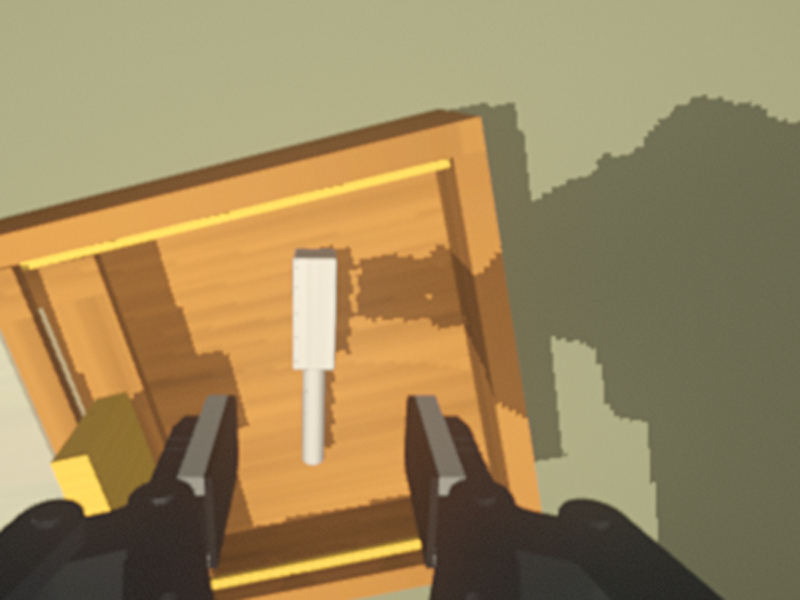

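```bash
python3 - <<'E'
from h import *
f=lambda P,z: back('w4',[(120+u/2,60+v/2) for u,v in P],z)
a=f([(315,257),(315,369)],42);t=f([(313,457)],36);print(a,a.mean(0),t)
d=t[0]-a[0];print(np.degrees(np.arctan2(d[1],d[0])),np.linalg.norm(d[:2]))
d=a[1]-a[0];print(np.degrees(np.arctan2(d[1],d[0])),np.linalg.norm(d[:2]))
print('wall corner',f([(482,117)],68))
E
```

```text
[[ 627.5 -277.8   42. ]
 [ 583.4 -268.2   42. ]] [ 605.45 -273.     42.  ] [[ 541. -258.   36.]]
167.1070142671142 88.7371962595168
167.7190455949006 45.13280403431635
wall corner [[ 666.3 -337.8   68. ]]
```

Call:
jog_arm(
  rows=[0.2,0.06,0,-0.06,0,0,-0.6,0,0,0,-0.7,0,0,0,-0.7,0,0,0,-0.6,0,0,0,-0.4,0,0,0,-0.2,0,0,0,0,0],
)

```text
t: 11.22
position: [609.6, -269.6, 7.3]
eef_rot: [[0.977, -0.212, -0.001], [-0.212, -0.977, 0.001], [-0.001, -0.001, -1.0]]
wrist_force: [-0.1, -0.6, 0.2]
grip_width: 0.5
grip_force: 0.0
```

Call:
jog_arm(
  rows=[0,0,-0.1,0,0,0,-0.1,0,0,0,0,0],
)

```text
t: 11.47
position: [610.2, -270.3, 3.5]
eef_rot: [[0.977, -0.213, 0.0], [-0.213, -0.977, -0.0], [0.0, -0.0, -1.0]]
wrist_force: [-0.6, -0.2, 0.2]
grip_width: 0.5
grip_force: 0.0
```

Call:
jog_arm(
  rows=[0,-0.15,-0.1,0,0,0,-0.1,0,0,0,-0.06,0,0,0,0,0],
)

```text
t: 11.8
position: [609.8, -274.0, -3.6]
eef_rot: [[0.977, -0.213, -0.0], [-0.213, -0.977, 0.0], [-0.001, -0.0, -1.0]]
wrist_force: [-0.7, -0.4, 0.2]
grip_width: 0.497
grip_force: 0.0
```

Call:
jog_arm(
  rows=[0,0,0,0,0,0,0,0,0,0,0,0,0,0,0,0,0,0,0,0],
  jaw=1,
  force=80,
)

```text
t: 12.22
position: [610.2, -274.0, -2.8]
eef_rot: [[0.977, -0.213, 0.0], [-0.213, -0.977, -0.0], [0.0, -0.0, -1.0]]
wrist_force: [-1.1, 1.0, 5.4]
grip_width: 0.16
grip_force: 78.7
```

Call:
jog_arm(
  rows=[0,0,0.3,0,0,0,0.6,0,0,0,0.8,0,0,0,0.8,0,0,0,0.8,0,0,0,0.5,0,0,0,0,0],
)

```text
t: 12.8
position: [611.5, -274.6, 95.7]
eef_rot: [[0.977, -0.213, 0.004], [-0.213, -0.977, -0.002], [0.005, 0.001, -1.0]]
wrist_force: [0.8, -0.2, -0.3]
grip_width: 0.163
grip_force: 78.1
```

Call:
jog_arm(
  rows=[-0.19,0.56,0,0.9,-0.19,0.56,0,0.9,-0.19,0.56,0,0.9,-0.19,0.56,0,0.9,-0.19,0.56,0,0.9,-0.19,0.56,0,0.9,-0.19,0.56,0,0.9,-0.19,0.56,0,0.9],
)

```text
t: 13.47
position: [571.3, -161.3, 91.3]
eef_rot: [[0.793, 0.609, -0.001], [0.609, -0.793, 0.0], [-0.0, -0.001, -1.0]]
wrist_force: [0.7, -0.1, -1.2]
grip_width: 0.163
grip_force: 78.1
```

Call:
jog_arm(
  rows=[-0.19,0.56,0,0.9,-0.19,0.56,0,0.9,-0.19,0.56,0,0.9,-0.19,0.56,0,0.9,-0.19,0.56,0,0.9,-0.19,0.56,0,0.9,-0.19,0.56,0,0.9,-0.19,0.56,0,0.9],
)

```text
t: 14.13
position: [533.4, -49.3, 91.4]
eef_rot: [[0.052, 0.999, -0.001], [0.999, -0.052, 0.0], [-0.0, -0.001, -1.0]]
wrist_force: [0.0, -0.5, -1.7]
grip_width: 0.162
grip_force: 78.1
```

Call:
jog_arm(
  rows=[-0.19,0.56,0,0.9,-0.19,0.56,0,0.9,-0.19,0.56,0,0.9,-0.19,0.56,0,0.9,-0.19,0.56,0,0.9,-0.19,0.56,0,0.9,-0.19,0.56,0,0.9,-0.19,0.56,0,0.9],
)

```text
t: 14.8
position: [495.4, 62.6, 91.5]
eef_rot: [[-0.726, 0.688, -0.0], [0.688, 0.726, -0.0], [0.0, -0.0, -1.0]]
wrist_force: [0.9, -0.1, -1.4]
grip_width: 0.162
grip_force: 78.1
```

Call:
jog_arm(
  rows=[-0.23,0.57,0,0.95,-0.23,0.57,0,0.95,-0.23,0.57,0,0.95,-0.23,0.57,0,0.95,-0.23,0.57,0,0.95,-0.23,0.57,0,0.95,-0.23,0.57,0,0.95,-0.23,0.57,0,0.95],
)

```text
t: 15.47
position: [449.4, 176.5, 91.5]
eef_rot: [[-0.988, -0.153, -0.0], [-0.153, 0.988, -0.0], [0.0, -0.0, -1.0]]
wrist_force: [0.6, -0.4, -1.4]
grip_width: 0.163
grip_force: 78.1
```

Call:
jog_arm(
  rows=[0,0,0,0,0,0,0,0],
)

```text
t: 15.63
position: [449.5, 176.3, 91.5]
eef_rot: [[-0.989, -0.148, -0.001], [-0.148, 0.989, 0.0], [0.001, 0.0, -1.0]]
wrist_force: [-0.0, -0.2, -1.1]
grip_width: 0.159
grip_force: 78.2
```

```bash
python3 - <<'E'
from h import *
s=arm.state();print(s['position'],s['eef_rot'][:,0],s['q'])
m=arm.camera_model('wrist');print(m['xyz'],m['rotation'])
snap('wrist','w5');snap('top','t5')
a=cv2.imread('pics/w5.png'); b=cv2.imread('pics/t5.png')[165:265,140:260]
cv2.imwrite('pics/m5.png',np.hstack([cv2.resize(a,(450,338)),cv2.resize(b,(350,338),interpolation=cv2.INTER_CUBIC)]))
R=json.load(open('pics/w5.json'))
for n in('top0','w5'):print(n,proj(n,[[553.8,193.6,110],[553.8-9*0,193.6,75]]))
E
```

```text
[449.50861718 176.31707371  91.46250438] [-9.89024128e-01 -1.47752494e-01  6.89121384e-04] [ 22.16175039  28.79318175 -57.76282121 116.38075246  31.21898574
  51.73426065  45.81041535]
[366.43566865 164.6668103  266.33324262] [[-1.46992039e-01 -9.36015761e-01 -3.19793427e-01]
 [ 9.89137181e-01 -1.39420883e-01 -4.65774018e-02]
 [-9.88699920e-04 -3.23166076e-01  9.46341751e-01]]
top0 [[188.6 219.5]
 [192.  220.2]]
w5 [[282.1 400.2]
 [281.9 359.3]]
```

View pics/m5.png

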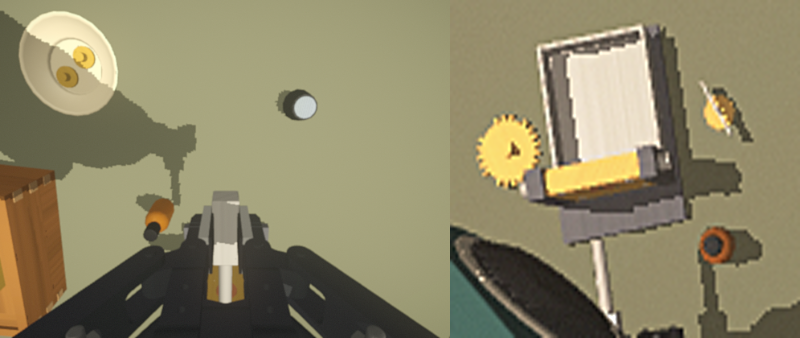

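```bash
python3 - <<'E'
from h import *
im=cv2.imread('pics/t5.png').astype(int); B,G,R=im[...,0],im[...,1],im[...,2]
h=cv2.cvtColor(im.astype(np.uint8),cv2.COLOR_BGR2HSV)
y=((R>170)&(B<130)&(R-B>80)).astype(np.uint8); y[:,:165]=0;y[:,210:]=0;y[:200]=0;y[235:]=0
n,l,st,c=cv2.connectedComponentsWithStats(y);k=1+st[1:,4].argmax();print(st[k],c[k])
pts=np.argwhere(l==k)[:,::-1].astype(np.float32);r=cv2.minAreaRect(pts);print(r)
P=back('t5',[r[0]],110)[0];print('plate top centre',P)
bx=cv2.boxPoints(r);print(bx,back('t5',bx,110))
ct=[]
for v in range(232,258):
    row=im[v,180:205].min(1); w=np.clip(row-125,0,None)
    if w.sum()>40: 
        u=180+(w*np.arange(25)).sum()/w.sum(); ct.append((u,v))
print(ct)
ct=np.array(ct);W=back('t5',ct,128+3);print(W[0],W[-1]); f=np.polyfit(W[:,0],W[:,1],1);print('slope deg',np.degrees(np.arctan(f[0])),'y at plate x',np.polyval(f,P[0]))
E
```

```text
[173 210  32  13 242] [188.33471074 215.96280992]
((188.4729766845703, 215.8378448486328), (7.726752281188965, 31.893404006958008), 80.53767395019531)
plate top centre [561.5 193.7 110. ]
[[172.10811 214.64867]
 [203.56758 209.40541]
 [204.83784 217.02702]
 [173.37837 222.27028]] [[565.  228.1 110. ]
 [574.3 161.7 110. ]
 [558.1 159.3 110. ]
 [548.8 225.6 110. ]]
[(np.float64(189.53968253968253), 236), (np.float64(189.75806451612902), 237), (np.float64(189.87567567567567), 238), (np.float64(189.9047619047619), 239), (np.float64(189.96891191709844), 240), (np.float64(190.04455445544554), 241), (np.float64(190.36065573770492), 242), (np.float64(190.69142857142856), 243), (np.float64(190.8131868131868), 244), (np.float64(190.90217391304347), 245), (np.float64(190.9497487437186), 246), (np.float64(191.00497512437812), 247), (np.float64(190.96610169491527), 248), (np.float64(191.37128712871288), 249), (np.float64(191.75842696629212), 250), (np.float64(191.85792349726776), 251), (np.float64(191.93010752688173), 252), (np.float64(191.97979797979798), 253), (np.float64(192.00975609756097), 254), (np.float64(192.3084577114428), 255), (np.float64(192.6969696969697), 256), (np.float64(193.02803738317758), 257)]
[518.8 187.4 131. ] [475.8 180.8 131. ]
slope deg 8.066299507655097 y at plate x 193.65364345520146
```

Call:
jog_arm(
  rows=[0,0,-0.5,0,0,0,-0.6,0,0,0,-0.5,0,0,0,-0.35,0,0,0,-0.18,0,0,0,0,0,0,0,0,0],
)

```text
t: 16.32
position: [450.0, 176.2, 38.6]
eef_rot: [[-0.989, -0.148, -0.0], [-0.148, 0.989, 0.0], [0.0, 0.0, -1.0]]
wrist_force: [0.2, 0.0, -0.6]
grip_width: 0.163
grip_force: 78.2
```

Call:
jog_arm(
  rows=[0.3,0.042,0,0,0.4,0.057,0,0,0.3,0.043,0,0,0.2,0.028,0,0,0,0,0,0],
  force=110,
)

```text
t: 16.73
position: [481.4, 180.5, 38.6]
eef_rot: [[-0.989, -0.147, 0.001], [-0.147, 0.989, 0.001], [-0.001, 0.0, -1.0]]
wrist_force: [0.1, 0.3, -1.8]
grip_width: 0.149
grip_force: 111.7
```

Tip is about at the face. Push on gently.

Call:
jog_arm(
  rows=[0.12,0.017,0,0,0.12,0.017,0,0,0,0,0,0],
)

```text
t: 16.98
position: [485.7, 181.1, 38.4]
eef_rot: [[-0.989, -0.148, -0.001], [-0.148, 0.989, -0.0], [0.001, -0.0, -1.0]]
wrist_force: [-2.4, -0.3, 0.1]
grip_width: 0.151
grip_force: 112.0
```

Call:
jog_arm(
  rows=[0.1,0.014,0,0,0.1,0.014,0,0,0,0,0,0],
)

```text
t: 17.23
position: [490.0, 181.7, 38.2]
eef_rot: [[-0.989, -0.148, -0.002], [-0.148, 0.989, -0.001], [0.002, -0.001, -1.0]]
wrist_force: [-6.2, -1.0, 1.0]
grip_width: 0.15
grip_force: 112.2
```

Call:
jog_arm(
  rows=[0.12,0.017,0,0,0.12,0.017,0,0,0.12,0.017,0,0,0,0,0,0],
)

```text
t: 17.57
position: [500.0, 183.2, 38.4]
eef_rot: [[-0.989, -0.148, -0.0], [-0.148, 0.989, -0.0], [0.0, -0.0, -1.0]]
wrist_force: [0.1, -0.2, -0.6]
grip_width: 0.149
grip_force: 112.0
```

Call:
jog_arm(
  rows=[0.12,0.017,0,0,0.12,0.017,0,0,0.12,0.017,0,0,0,0,0,0],
)

```text
t: 17.9
position: [509.8, 184.4, 38.6]
eef_rot: [[-0.989, -0.147, 0.001], [-0.147, 0.989, 0.0], [-0.001, 0.0, -1.0]]
wrist_force: [0.5, 0.0, -0.6]
grip_width: 0.149
grip_force: 112.0
```

```bash
python3 - <<'E'
from h import *
snap('top','t6'); a=cv2.imread('pics/t6.png').astype(int);b=cv2.imread('pics/t5.png').astype(int)
d=np.abs(a-b).sum(2)[170:215,168:215]
m=(d>60).astype(np.uint8);n,l,st,c=cv2.connectedComponentsWithStats(m)
for i in range(1,n):
    if st[i,4]>3: print(st[i],c[i],a[170:215,168:215][l==i].mean(0),back('t6',[(c[i][0]+168,c[i][1]+170)],23))
E
```

```text
[  0  28  25  17 237] [ 8.7721519  38.42194093] [44.59915612 50.61603376 54.4978903 ] [[584.9 239.6  23. ]]
[ 20  28  13  14 117] [26.05982906 32.84615385] [102.23931624 132.31623932 184.91452991] [[596.9 199.2  23. ]]
```

Call:
jog_arm(
  rows=[-0.3,-0.042,0,0,-0.5,-0.07,0,0,-0.6,-0.085,0,0,-0.6,-0.085,0,0,-0.4,-0.057,0,0,0,0,0.4,0,0,0,0.8,0,0,0,0.9,0],
)

```text
t: 18.62
position: [448.5, 175.9, 91.7]
eef_rot: [[-0.989, -0.148, -0.001], [-0.148, 0.989, -0.0], [0.001, 0.0, -1.0]]
wrist_force: [-0.4, 0.1, 0.1]
grip_width: 0.142
grip_force: 112.0
```

Call:
jog_arm(
  rows=[0.2,-0.56,0,-0.9,0.2,-0.56,0,-0.9,0.2,-0.56,0,-0.9,0.2,-0.56,0,-0.9,0.2,-0.56,0,-0.9,0.2,-0.56,0,-0.9,0.2,-0.56,0,-0.9,0.2,-0.56,0,-0.9],
)

```text
t: 19.28
position: [489.7, 63.3, 91.8]
eef_rot: [[-0.751, 0.66, 0.001], [0.66, 0.751, 0.0], [-0.001, 0.001, -1.0]]
wrist_force: [-0.4, 0.9, -0.6]
grip_width: 0.15
grip_force: 111.9
```

Call:
jog_arm(
  rows=[0.2,-0.56,0,-0.9,0.2,-0.56,0,-0.9,0.2,-0.56,0,-0.9,0.2,-0.56,0,-0.9,0.2,-0.56,0,-0.9,0.2,-0.56,0,-0.9,0.2,-0.56,0,-0.9,0.2,-0.56,0,-0.9],
)

```text
t: 19.95
position: [529.6, -48.7, 91.8]
eef_rot: [[0.014, 1.0, 0.001], [1.0, -0.014, 0.0], [0.0, 0.001, -1.0]]
wrist_force: [0.3, 0.5, -0.9]
grip_width: 0.147
grip_force: 111.9
```

Call:
jog_arm(
  rows=[0.2,-0.56,0,-0.9,0.2,-0.56,0,-0.9,0.2,-0.56,0,-0.9,0.2,-0.56,0,-0.9,0.2,-0.56,0,-0.9,0.2,-0.56,0,-0.9,0.2,-0.56,0,-0.9,0.2,-0.56,0,-0.9],
)

```text
t: 20.62
position: [569.6, -160.7, 91.7]
eef_rot: [[0.769, 0.639, 0.001], [0.639, -0.769, 0.001], [0.001, 0.0, -1.0]]
wrist_force: [0.5, -0.3, -0.1]
grip_width: 0.147
grip_force: 111.9
```

Call:
jog_arm(
  rows=[0.2,-0.57,0,-0.95,0.2,-0.57,0,-0.95,0.2,-0.57,0,-0.95,0.2,-0.57,0,-0.95,0.2,-0.57,0,-0.95,0.2,-0.57,0,-0.95,0.2,-0.56,0,-0.95,0.2,-0.56,0,-0.9],
)

```text
t: 21.28
position: [609.7, -274.1, 91.7]
eef_rot: [[0.977, -0.212, 0.001], [-0.212, -0.977, 0.001], [0.001, -0.001, -1.0]]
wrist_force: [0.4, -0.4, -0.3]
grip_width: 0.15
grip_force: 111.9
```

Call:
jog_arm(
  rows=[0,0,0,0,0,0,-0.6,0,0,0,-0.7,0,0,0,-0.7,0,0,0,-0.6,0,0,0,-0.5,0,0,0,-0.3,0,0,0,0,0],
)

```text
t: 21.95
position: [608.3, -273.1, 4.5]
eef_rot: [[0.979, -0.206, -0.002], [-0.206, -0.979, 0.001], [-0.002, -0.001, -1.0]]
wrist_force: [0.4, -0.2, -1.4]
grip_width: 0.144
grip_force: 111.9
```

Call:
jog_arm(
  rows=[0,0,-0.15,0,0,0,-0.1,0,0,0,0,0,0,0,0,0],
)

```text
t: 22.28
position: [609.2, -273.7, 0.2]
eef_rot: [[0.978, -0.207, 0.0], [-0.207, -0.978, -0.0], [0.001, 0.0, -1.0]]
wrist_force: [0.4, -0.4, -1.7]
grip_width: 0.149
grip_force: 111.9
```

Call:
jog_arm(
  rows=[0,0,-0.06,0,0,0,-0.05,0,0,0,0,0],
)

```text
t: 22.53
position: [609.2, -273.7, -2.7]
eef_rot: [[0.978, -0.207, 0.0], [-0.207, -0.978, -0.0], [0.001, 0.0, -1.0]]
wrist_force: [0.0, -0.1, 0.7]
grip_width: 0.155
grip_force: 112.3
```

Call:
jog_arm(
  rows=[0,0,0,0,0,0,0,0,0,0,0,0,0,0,0.3,0,0,0,0.8,0,0,0,0.9,0,0,0,0.9,0,0,0,0.7,0],
  jaw=0.5,
  force=30,
)

```text
t: 23.2
position: [609.4, -273.8, 89.4]
eef_rot: [[0.978, -0.207, 0.001], [-0.207, -0.978, -0.0], [0.001, 0.0, -1.0]]
wrist_force: [0.2, -0.8, 0.6]
grip_width: 0.495
grip_force: 0.0
```

Call:
jog_arm(
  rows=[-0.3,0.8,0,0.6,-0.3,0.8,0,0.6,-0.3,0.8,0,0.6,-0.3,0.78,0,0.12,-0.1,0,0,0,0,0,0,0],
)

```text
t: 23.7
position: [576.3, -193.4, 87.8]
eef_rot: [[1.0, 0.023, 0.0], [0.023, -1.0, -0.0], [0.0, 0.0, -1.0]]
wrist_force: [0.6, 0.3, 0.4]
grip_width: 0.502
grip_force: 0.0
```

Above the right pull (y ≈ −194.7). Descend, grip, and slide shut.

Call:
jog_arm(
  rows=[0,-0.05,0,0,0,0,-0.5,0,0,0,-0.6,0,0,0,-0.4,0,0,0,-0.1,0,0,0,0,0],
)

```text
t: 24.2
position: [575.9, -195.6, 45.9]
eef_rot: [[1.0, 0.022, -0.002], [0.022, -1.0, 0.001], [-0.002, -0.001, -1.0]]
wrist_force: [0.9, -0.5, -0.4]
grip_width: 0.507
grip_force: 0.0
```

Call:
jog_arm(
  rows=[0,0,0,0,0,0,0,0,0,0,0,0,0,0,0,0],
  jaw=1,
)

```text
t: 24.53
position: [576.9, -195.5, 47.7]
eef_rot: [[1.0, 0.022, 0.001], [0.022, -1.0, -0.0], [0.001, 0.0, -1.0]]
wrist_force: [-1.3, 0.2, 4.2]
grip_width: 0.13
grip_force: 34.0
```

Call:
jog_arm(
  rows=[0.01,-0.4,0,0,0.01,-0.6,0,0,0.01,-0.7,0,0,0.02,-0.7,0,0,0.02,-0.7,0,0,0.02,-0.7,0,0,0.02,-0.6,0,0,0.01,-0.3,0,0],
)

```text
t: 25.2
position: [580.2, -315.2, 47.7]
eef_rot: [[1.0, 0.021, 0.002], [0.021, -1.0, -0.001], [0.002, 0.001, -1.0]]
wrist_force: [2.7, 1.4, 6.6]
grip_width: 0.129
grip_force: 34.4
```

Call:
jog_arm(
  rows=[0,-0.1,0,0,0,0,0,0],
)

```text
t: 25.37
position: [580.2, -316.5, 47.7]
eef_rot: [[1.0, 0.022, 0.002], [0.022, -1.0, -0.001], [0.002, 0.001, -1.0]]
wrist_force: [2.2, -0.7, 6.0]
grip_width: 0.131
grip_force: 34.3
```

Call:
jog_arm(
  rows=[0,-0.08,0,0,0,0,0,0],
)

```text
t: 25.53
position: [580.2, -317.0, 47.7]
eef_rot: [[1.0, 0.023, 0.001], [0.023, -1.0, 0.0], [0.001, -0.0, -1.0]]
wrist_force: [2.3, 3.0, 6.7]
grip_width: 0.134
grip_force: 34.4
```

Call:
jog_arm(
  rows=[0,0.04,0,0,0,0,0,0,0,0,0,0,0,0,0.6,0,0,0,1,0,0,0,1,0,-0.5,-0.5,1,0,-1,-0.6,0.5,0],
  jaw=0.5,
)

```text
t: 26.2
position: [544.5, -342.8, 152.3]
eef_rot: [[1.0, 0.026, 0.003], [0.026, -1.0, -0.001], [0.003, 0.001, -1.0]]
wrist_force: [0.5, -0.5, -0.1]
grip_width: 0.501
grip_force: 0.0
```

Call:
jog_arm(
  rows=[-1,-1,0,0,-1,-1,0,0,-1,-1,0,0,-1,-1,0,0,-1,-1,0,0,-1,-1,0,0,0,-1,0,0,0,0,0,0],
)

```text
t: 26.87
position: [388.4, -523.8, 149.4]
eef_rot: [[1.0, 0.016, -0.001], [0.016, -1.0, -0.002], [-0.001, 0.002, -1.0]]
wrist_force: [0.3, -0.9, 1.3]
grip_width: 0.502
grip_force: 0.0
```

```bash
python3 - <<'E'
from h import *
snap('top','t9'); a=cv2.imread('pics/t9.png')[150:270,140:440]
cv2.imwrite('pics/m9.png',cv2.resize(a,(800,320),interpolation=cv2.INTER_CUBIC))
E
```

```text
(no output)
```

View pics/m9.png

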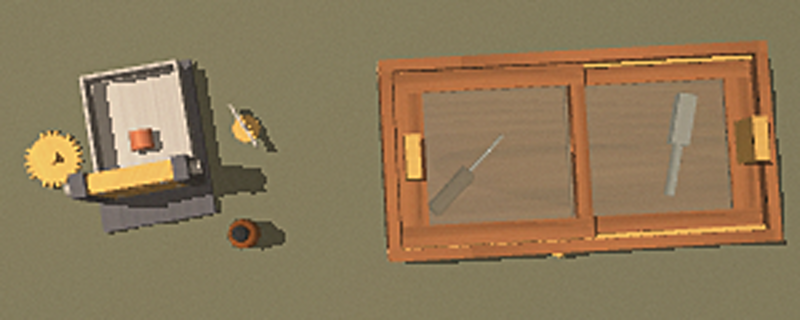

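The final picture shows the bush in the tray at (140,139). The drift is back in its bay at (680,145), both doors are shut, and the bystanders are in place.

```bash
python3 -c "
from rig import arm
print(arm.close_job())"
```

```text
the job is handed in; nothing more can be done
None
```

The job is handed in at about 27 s: the bush is in the tray, the drift lies flat in its own (right) bay and both doors are shut, though no verdict came back and one test touch on a door pull reached 84 N at the wrist.

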